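# Ready the belt sander for a new belt: guard down, roller latched back

### The arm

A 6-joint arm with a two-finger parallel gripper is mounted at the origin on the work surface. World frame = base frame: x ahead of the robot, y to its left, z up, the work surface at z = 0. Lengths are in m, angles in rad, forces in N, time in s.
With the tool pointing down it reaches from about 0.35 to 0.925 m from the base axis. Payload 6.4 kg.
Tool frame: the origin (TCP) lies between the finger pads; the fingertips stand manip.finger_overhang ahead of it and the grasp point (between the pads) lies 2 mm behind it (manip.finger_overhang is the distance from the TCP to the fingertips, in m); z points along the fingers, y is the line along which they close (so a half turn about z gives the same grasp; the last joint's range is limited). The gripper opens to 94 mm and grips with 3 to 60 N. Pads are 16 mm wide; open, the fingers measure 119 mm over their backs; the gripper's body (75 mm by 177 mm) begins 78 mm behind the grasp point.
Start: joints at [-1.451, 0.245, 1.558, -0, 1.339, -0.174], TCP at [0.188, -0.622, 0.222] pointing down, gripper open.
Joint ranges: [-3.13, 3.13], [-1.02, 2.26], [0.13, 2.54], [-0.95, 4.09], [0.21, 2.88], [-2.74, 2.74]. Speed limits (rad/s): [2.57, 2.57, 3.14, 3.14, 3.14, 3.14].

### API

Orientations are given as a unit quaternion [w, x, y, z].
In Python, from station import manip, telemetry, imaging, workorder, silhouettes gives the robot as it stands. The module is installed in compiled form; this text tells all that it offers. Calls block until the motion is done:
- manip.reach(position, orientation): joint-space move of the TCP to a pose.
- manip.line_to(position, rot=None, feed=0.15, contact_N=None): straight line of the TCP; rot=None keeps the orientation; feed is the mean speed in m/s. With contact_N (N) it stops when the force on the tool has changed by that much, and returns True; else False.
- manip.move_j(angles): joint-space move.
- manip.grip(opening): finger opening in m; the grip force is fixed at half the most; returns when the fingers have stopped.
- manip.dwell(seconds).
- manip.ik(position, orientation): joint angles nearest the present ones, or None.
- telemetry.sense(): the state.
- imaging.camera(name): name is "scene" or "top"; returns the picture (384x512x3 uint8, red, green, blue); there is no depth.
- imaging.get_calibration(name): a dict with "vertical_fov" (degrees; the focal length in pixels is half the picture's height over the tangent of half this angle, whatever the lens; pixels are square), "cx", "cy" (the principal point, pixels), "extrinsics" (4x4, takes a point from world to camera coordinates). Camera axes: x right, y down, z forward; pixel columns grow to the right and rows downward; lengths in m; the calibration is good to about 2 mm. A picture is of the moment at which its call begins. get_calibration takes no time and is no camera call.
A pose or a line that the arm cannot do raises manip.PlanningError and nothing moves.
- workorder.hand_in(): hands the job in; it is judged then, once.
Trained networks look in the newest picture that a camera, given by its name, has taken for a name from the list of things; names that differ only in an ending like _2 or _b are one class to them, and where a whole thing is asked for, a point or a joint stands for the part that bears it (a point fixed in the world has none). Each returns a list of dicts, best first, with "conf" (0 to 1); they miss things now and then, are a little off and sometimes report something else, mostly with a low value. They report only what shows in the picture. A call takes as long as a camera call.
- silhouettes(target, camera): "region" (384x512 bool, what is visible of it) and "at" ([row, column] in pixels, amid what is visible of it).
The state is a dict: "time_s": time; "joints": joint angles; "dq": joint speeds; "joint_torque": joint torques, N m; "eef_pos": TCP position; "eef_rot": TCP orientation; "force": force on the tool from outside, world axes, zero at the start; "moment": the same for the moment, N m; "gripper_width": finger opening in m; "grasp_force": force on a finger pad.
Only numpy, scipy, OpenCV 4.12 (cv2) and the standard library are available. Lean on these libraries where they do the work, as an engineer would, in place of code of your own. Each camera call takes 0.05 s, during which the arm holds its last target. There are 200 camera calls.

### The job

The belt is off the small bench belt sander and a new one is about to go on. With the fingertips push the guard flap in front of the roller all the way down, then push the roller in against its spring until the catch pin drops in behind it, and let go so that it springs back a little and stays latched part-way in. Only push: grip nothing, and leave the sanding block, the can and the brush where they are.

Things in the scene. Friction and masses are not known exactly. Their poses are not given: they have to be found in the camera images.
- sander: Small grey bench belt sander, belt off, fixed. Origin on the table under the roller's axis when fully out; +y points out of the machine at the roller end, x along the roller, z up. In this frame (mm): base plate x -60..150, y -270..40, 12 thick; steel platen x -40..42, y -172..-58, top z 109, with a work stop at its far end to z 134; drive cover and motor x 78..229, y -258..-145, to z 136.
- guard (a joint): Angle (rad) of the guard, a flat steel flap in front of the roller, 126 mm wide, 6 thick. 0 = upright, shut; grows as its top swings away from the roller (to the sander's +y) and down; 1.62 = fully down, lying level in front of the machine. Stiff hinge: stays where left, 1 to 3 N at the lip moves it. Starts at 0 to 0.3. Shut, its lip is 31 mm above the roller's top: a fingertip fits behind it.
- guard_hinge (a point): On the guard's hinge axis, which runs along the sander's x, at y 46, z 28 mm in the sander's frame; this point is at x 15, the middle of the guard's width. The guard's inner face (towards the roller, on top when down) lies 2.5 mm from the plane through this axis and the lip.
- guard_lip (a point): Middle of the guard's free upper edge (moves with it), 112 mm from the hinge axis; z 140 mm when shut.
- idler (a joint): How far (m) the roller on its slide is pushed in, towards the sander's -y: 0 = fully out (start), 0.042 = end of travel, on a rubber stop. Spring: 7 N at 0, 13 N at 0.024, 17 N at the end, and up to 4 N more at 0.004 to 0.020 while the pin rides over its tooth. By 0.025 the catch pin has dropped; let go then and it returns to 0.023 and stays latched. Let go earlier, it springs fully out.
- roller (a point): Centre of the bare aluminium roller (moves with it): 48 mm diameter, 78 mm long, axis along the sander's x at z 85 mm. Fully out it is at x 0, y 0 in the sander's frame, its foremost line at y 24. One arm at its far (+x) end carries it, on a steel slide bar at x 64. A steel tongue behind it fills the gap to the platen.
- catch_pin (a joint): Lift (m) of the catch pin, a sprung upright pin on the slide way beside the platen: 0 = down; rises to about 0.0085 as the slide's tooth passes under it, then drops back to 0 behind the tooth. Lifting it would free a latched roller.
- pin_knob (a point): Top of the catch pin's round black knob (17 mm diameter), at x 64, y -90, z 133 mm in the sander's frame when down.
- block_center (a point): Centre of a cork sanding block, 105 x 62 x 36 mm, loose on the table beside the machine; leave it alone.
- can_center (a point): Centre of a small upright can with a paper label, 60 mm diameter, 75 mm high, loose on the table beside the machine; leave it alone.
- brush: Brush, 200 mm long, lying on the table beside the machine; leave it alone. Origin at its underside, handle to its -x.

How it is judged:
On the way, in this order (a step that is already met when the one before it is completed fails the run):
1. the guard is pushed all the way down, with the roller still out (value of joint guard above 1.45 rad and value of joint idler below 0.006 m), for 0.1 s.
2. the roller is pushed in beyond its catch and the pin has dropped (value of joint idler above 0.0205 m and value of joint catch_pin below 0.002 m), for 0.1 s.
At the end, for the whole second after the job is handed in: The guard is down (beyond 1.45 rad), and the roller, let go, rests latched on its catch pin part-way in (23 mm, within 2.5 mm) with the pin down (within 2 mm) (all of step 2 and value of joint idler below 0.0255 m and value of joint guard above 1.45 rad and velocity of joint idler between -0.01 and 0.01 m/s); the robot touches nothing.
It fails at once if the guard is gripped between the fingers (pressed on both its faces) (contact force between the fingers and guard_c0 above 1.5 N and contact force between the fingers and guard_c1 above 1.5 N).
It fails at once if the sanding block is moved or lifted (over 15 mm) (distance of block_center from where it was at the start of the episode above 0.015 m).
It fails at once if the can is moved, lifted or tipped (over 15 mm) (distance of can_center from where it was at the start of the episode above 0.015 m or angle between can_center's own z axis and vertical above 0.3 rad).
It fails at once if the brush is moved or lifted (over 15 mm) (distance of brush from where it was at the start of the episode above 0.015 m).
It also fails if it takes over 40 s, if anything falls off the work surface, if the arm or the gripper's body presses on something with over 40 N, if the wrist force passes 120 N, or if a joint passes its speed limit or range.

## Working session

There is one attempt and no reset: what is moved stays moved. The work goes in short steps, each a Python script; the robot and the scene stay as the last script left them, time stands still between calls to the robot, and variables do not carry over. Pictures are saved under pics/ and viewed, at most 10 in all, crops included, and the job is handed in when it is done.

```bash
mkdir -p pics; python3 - <<'E'
from station import manip, telemetry, imaging, silhouettes
import cv2, numpy as np
print(manip.finger_overhang, telemetry.sense())
for c in ("scene","top"):
    im=imaging.camera(c); cv2.imwrite(f"pics/{c}0.png",cv2.resize(im[:,:,::-1],(768,576),interpolation=cv2.INTER_CUBIC))
    k=imaging.get_calibration(c); print(c,k)
    for t in ("sander","guard","guard_lip","guard_hinge","roller","pin_knob","block_center","can_center","brush"):
        r=silhouettes(t,c)
        print(c,t,[(round(d["conf"],2),np.round(d["at"],1).tolist(),int(d["region"].sum())) for d in r[:3]])
E
```

```text
0.017 {'time_s': 0.0, 'joints': array([-1.45106249e+00,  2.45752455e-01,  1.55897093e+00,  7.20574324e-06,
        1.33870734e+00, -1.74070253e-01]), 'dq': array([-0.0014609 , -0.00167813,  0.00014228, -0.00019789, -0.00114482,
        0.00021453]), 'joint_torque': array([ 1.09081826e-03, -4.15831947e+01, -3.14596260e+01,  6.86945301e-02,
        3.33361037e-02, -1.54333170e-04]), 'eef_pos': array([ 0.18819588, -0.62158153,  0.22140791]), 'eef_rot': array([-9.18600855e-04,  9.89228989e-01,  1.46373368e-01,  2.84696834e-05]), 'force': array([-0.28912729, -0.54466694, -0.31697074]), 'moment': array([-0.0061556 , -0.02328175,  0.00625855]), 'grasp_force': 0.0, 'gripper_width': 0.09439697014797181}
scene {'vertical_fov': 47.271738554679345, 'cx': 258.893981642967, 'cy': 195.71491748719814, 'extrinsics': array([[ 0.61956801,  0.78484797, -0.01221246, -0.44530058],
       [ 0.46642219, -0.38062367, -0.79848354, -0.17819312],
       [-0.63133654,  0.48901869, -0.60189276,  1.17051151],
       [ 0.        ,  0.        ,  0.        ,  1.        ]])}
scene sander [(0.74, [243.3, 192.5], 24960)
[... 512 characters left out ...]
ray([[-0.03896503, -0.99922658, -0.00528784,  0.08723794],
       [-0.97915247,  0.03923692, -0.19930105,  0.61825284],
       [ 0.19935439, -0.00258817, -0.97992404,  0.67048625],
       [ 0.        ,  0.        ,  0.        ,  1.        ]])}
top sander [(0.73, [213.9, 310.1], 21474), (0.57, [193.6, 214.2], 1812)]
top guard [(0.88, [195.1, 213.0], 1876)]
top guard_lip [(0.75, [196.6, 212.9], 1829)]
top guard_hinge [(0.66, [193.1, 215.8], 1914)]
top roller [(0.77, [208.8, 251.5], 2569), (0.17, [131.2, 213.6], 1620)]
top pin_knob [(0.59, [196.8, 302.2], 63), (0.43, [192.3, 215.6], 1833)]
top block_center [(0.59, [130.9, 213.4], 1620)]
top can_center []
top brush [(0.78, [125.9, 286.0], 1315)]
```

View pics/scene0.png

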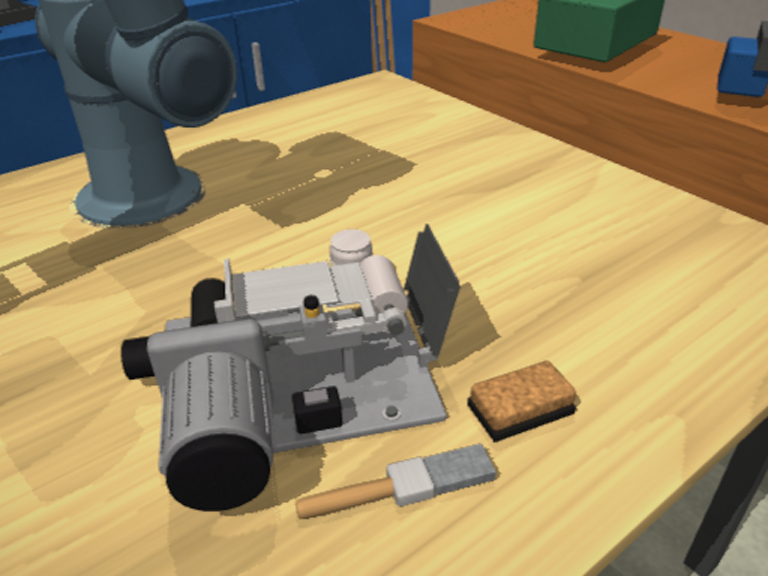

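View pics/top0.png

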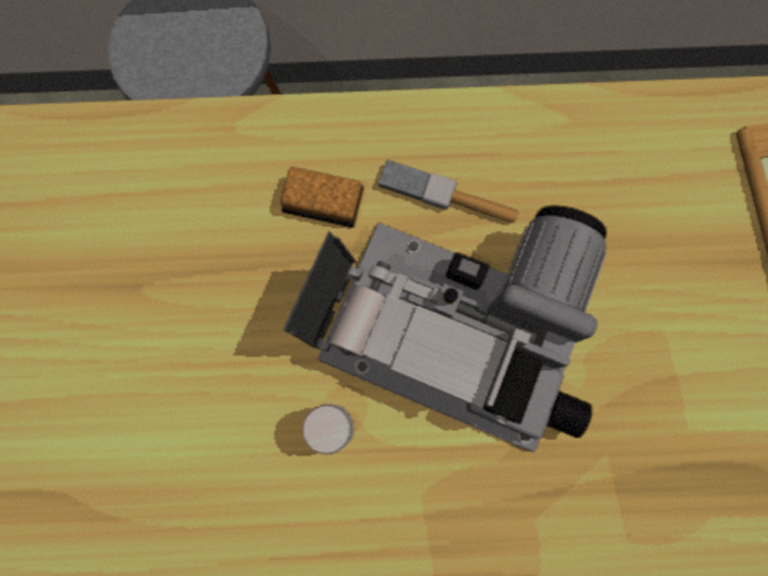

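The scene view shows the guard upright at about (435,290), the roller at (385,285) and the knob at (311,300). The can is behind the roller, the block at (525,400) and the brush at (400,485). In the top view the guard lip runs from (330,236) to (287,330), the roller is at (357,318), the knob at (450,296), the can at (327,428) and the block at (322,195). Next I'll fit the pose of the sander and the guard angle.

```bash
cat > geo.py <<'E'
import numpy as np
from scipy.optimize import least_squares
from station import imaging
def proj(c,P):
    k=imaging.get_calibration(c); E=k["extrinsics"]; f=192/np.tan(np.radians(k["vertical_fov"]/2))
    q=np.atleast_2d(P)@E[:3,:3].T+E[:3,3]; return np.c_[f*q[:,0]/q[:,2]+k["cx"], f*q[:,1]/q[:,2]+k["cy"]]
def S2W(p,P):  # sander frame (m) -> world
    c,s=np.cos(p[2]),np.sin(p[2]); P=np.atleast_2d(P)
    return np.c_[p[0]+c*P[:,0]-s*P[:,1], p[1]+s*P[:,0]+c*P[:,1], P[:,2]]
def lip(x,th,d=0): # mid-plane lip
    return [x, .046+.112*np.sin(th)+d*np.cos(th), .028+.112*np.cos(th)-d*np.sin(th)]
def lift(c,uv,z):  # pixel -> world at height z
    return least_squares(lambda q: (proj(c,[q[0],q[1],z])-uv).ravel(),[.5,0]).x
E
cat > fit.py <<'E'
from geo import *
top=[((-60,40,12),(321,358)),((150,40,12),(380,225)),((-60,-270,12),(535,450)),((64,-90,133),(450,294)),((0,0,85),(357,318))]
sc=[((150,40,12),(447,415)),((64,-90,133),(311,297))]
T=[((330,236),.078),((287,330),-.048)]; G=[((427,226),-.048),((459,290),.078)]
def res(q):
    r=[]
    for c,L,g in (("top",top,T),("scene",sc,G)):
        P=np.array([a for a,_ in L])/1e3; uv=np.array([b for _,b in L])/1.5
        r.append(proj(c,S2W(q,P))-uv)
        r.append(proj(c,S2W(q,[lip(x,q[3]) for _,x in g]))-np.array([b for b,_ in g])/1.5)
    return np.vstack(r).ravel()
best=min((least_squares(res,[.5,0.,a,.15],loss="soft_l1") for a in (-2,-.5,.5,2)),key=lambda s:s.cost)
print(best.x, best.cost); print(np.round(res(best.x).reshape(-1,2),1).tolist())
q=best.x
for n,P in dict(roller=[0,0,.085],liptop=lip(.015,q[3]),lipdown=lip(.015,1.6),knob=[.064,-.09,.133]).items(): print(n,S2W(q,P).round(3))
print("can",lift("top",np.array([327,428])/1.5,.075),"block",lift("top",np.array([325,190])/1.5,.036))
E
python3 fit.py
```

```text
[ 0.58729208  0.09287654 -0.43889191  0.20339225] 22.868878348595466
[[-3.1, -0.4], [-1.5, -3.8], [0.0, 0.5], [0.7, -1.2], [1.4, 0.9], [-0.2, -4.6], [-1.7, -1.7], [-0.3, -1.1], [-0.7, 0.7], [-1.1, -2.3], [-1.4, -6.3]]
roller [[0.587 0.093 0.085]]
liptop [[0.63  0.149 0.138]]
lipdown [[0.668 0.229 0.025]]
knob [[ 0.607 -0.016  0.133]]
can [0.45887732 0.13579971] block [0.77690042 0.13621808]
```

```bash
cat >> fit.py <<'E'
import cv2,sys
ims=[]
for c,(u,v) in (("top",(175,130)),("scene",(80,130))):
    im=cv2.imread(f"pics/{c}0.png"); 
    def ln(P):
        uv=(proj(c,S2W(q,np.array(P)))*1.5).round(1)
        cv2.polylines(im,[(uv*16+8).astype(int)],False,(0,0,255),1,cv2.LINE_AA,4)
    B=np.array([(-60,40,12),(150,40,12),(150,-270,12),(-60,-270,12),(-60,40,12)])/1e3; ln(B)
    ln(np.array([(-40,-58,109),(42,-58,109),(42,-172,109),(-40,-172,109),(-40,-58,109)])/1e3)
    ln([[-.048,.046,.028],lip(-.048,q[3]),lip(.078,q[3]),[.078,.046,.028],[-.048,.046,.028]])
    for x in (-.039,.039): ln([[x,.024*np.cos(a),.085+.024*np.sin(a)] for a in np.linspace(0,6.3,30)])
    ln([[.064+.0085*np.cos(a),-.09+.0085*np.sin(a),.133] for a in np.linspace(0,6.3,20)])
    x0,y0=(270,190) if c=="top" else (120,200)
    w,h=(350,280) if c=="top" else (350,280)
    ims.append(cv2.resize(im[y0:y0+h,x0:x0+w],(750,600),interpolation=cv2.INTER_CUBIC)[:, :])
cv2.imwrite(f"pics/ov{sys.argv[1]}.png",cv2.resize(np.vstack(ims),(400,600))) if 0 else [cv2.imwrite(f"pics/ov{sys.argv[1]}{i}.png",m) for i,m in enumerate(ims)]
E
python3 fit.py a >/dev/null
```

```text
Traceback (most recent call last):
  File "fit.py", line 12, in <module>
    best=min((least_squares(res,[.5,0.,a,.15],loss="soft_l1") for a in (-2,-.5,.5,2)),key=lambda s:s.cost)
  File "fit.py", line 12, in <genexpr>
    best=min((least_squares(res,[.5,0.,a,.15],loss="soft_l1") for a in (-2,-.5,.5,2)),key=lambda s:s.cost)
              ~~~~~~~~~~~~~^^^^^^^^^^^^^^^^^^^^^^^^^^^^^^^^^^
  File "fit.py", line 9, in res
    r.append(proj(c,S2W(q,P))-uv)
             ~~~~^^^^^^^^^^^^
  File "geo.py", line 5, in proj
    k=imaging.get_calibration(c); E=k["extrinsics"]; f=192/np.tan(np.radians(k["vertical_fov"]/2))
ValueError: time passes only in moves, steps and waits
```

```bash
python3 - <<'E'
s=open('geo.py').read()
s=s.replace("from station import imaging\n",'''CAL=dict(
scene=(47.271738554679345,258.893981642967,195.71491748719814,np.array([[0.61956801,0.78484797,-0.01221246,-0.44530058],[0.46642219,-0.38062367,-0.79848354,-0.17819312],[-0.63133654,0.48901869,-0.60189276,1.17051151]])),
top=(53.24483355202493,255.14709382916678,196.64656925237523,np.array([[-0.03896503,-0.99922658,-0.00528784,0.08723794],[-0.97915247,0.03923692,-0.19930105,0.61825284],[0.19935439,-0.00258817,-0.97992404,0.67048625]])))
''').replace('''k=imaging.get_calibration(c); E=k["extrinsics"]; f=192/np.tan(np.radians(k["vertical_fov"]/2))''','''fov,cx,cy,E=CAL[c]; f=192/np.tan(np.radians(fov/2))''').replace('k["cx"]','cx').replace('k["cy"]','cy')
open('geo.py','w').write(s)
E
python3 fit.py a |head -1; python3 -c "
from station import telemetry; print(telemetry.sense()['time_s'])"
```

```text
[ 0.58729208  0.09287653 -0.43889191  0.20339224] 22.86887386225195
1.0
```

View pics/ova0.png

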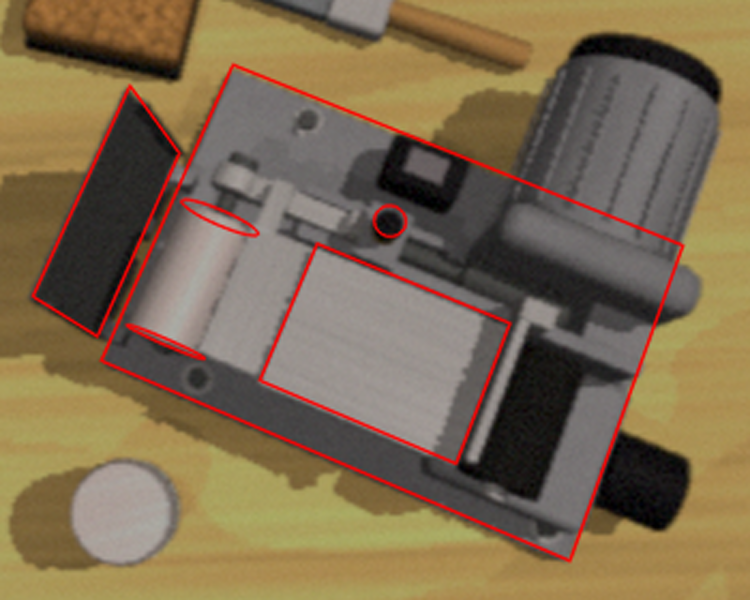

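View pics/ova1.png

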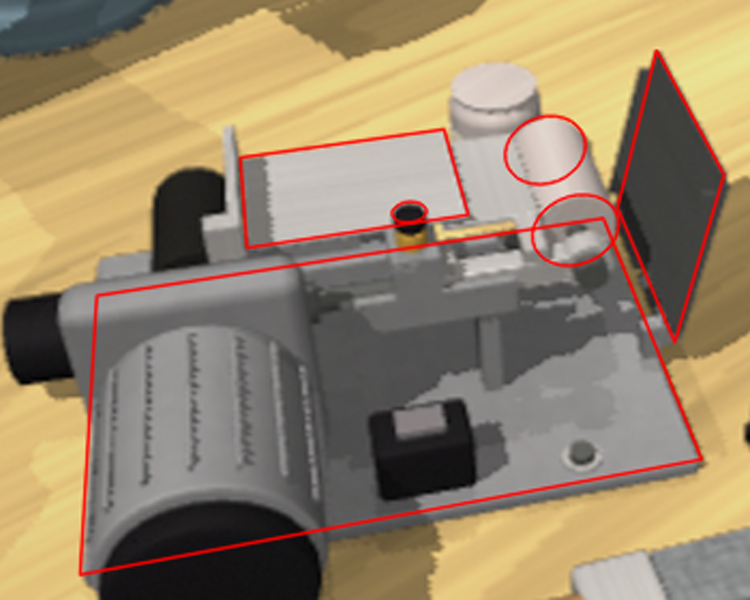

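The overlays sit on the machine, so the fit is good to about 2 mm: the guard is at about 0.2 rad and the corners coincide. Now I'll push the guard down with closed fingertips.

```bash
cat > g.py <<'E'
from geo import *
from station import manip, telemetry
Q=[0.58729,0.09288,-0.43889]
a=(np.pi/2+Q[2])/2; ROT=np.array([0,np.cos(a),np.sin(a),0])
OH=manip.finger_overhang
def tcp(x,y,z): return S2W(Q,[x,y,z+OH])[0]   # fingertip centre in sander frame -> world TCP
def tip():
    s=telemetry.sense(); d=s["eef_pos"][:2]-Q[:2]; c,n=np.cos(Q[2]),np.sin(Q[2])
    f=s["force"]; return dict(t=round(s["time_s"],2),tip=np.round([c*d[0]+n*d[1],-n*d[0]+c*d[1],s["eef_pos"][2]-OH],4),F=np.round([c*f[0]+n*f[1],-n*f[0]+c*f[1],f[2]],1))
E
python3 - <<'E'
from g import *
import time
def corner(th,r=.095): return .046+r*np.sin(th)-.0025*np.cos(th)-.008, .028+r*np.cos(th)+.0025*np.sin(th)
y,z=corner(.2); y-=.012
print(manip.ik(tcp(.015,y,.24),ROT), tcp(.015,y,z))
manip.line_to([.188,-.622,.29],feed=.2); manip.grip(0.0)
manip.reach(tcp(.015,y,.24),ROT); print(tip())
hit=manip.line_to(tcp(.015,y,z),feed=.12,contact_N=6); print(hit,tip())
if not hit:
    for th in np.linspace(.2,1.55,12):
        yy,zz=corner(th); hit=manip.line_to(tcp(.015,yy,zz),feed=.08,contact_N=15)
        print(round(th,2),hit,tip())
        if hit: break
E
```

```text
[ 1.98496654e-02  1.75850270e-01  1.57463285e+00 -4.44089210e-16
  1.39110953e+00  4.58739665e-01] [0.61889555 0.12490867 0.138603  ]
{'t': 5.93, 'tip': array([0.0155, 0.0419, 0.24  ]), 'F': array([0. , 0.1, 0.5])}
False {'t': 7.07, 'tip': array([0.0156, 0.0427, 0.1227]), 'F': array([-0.5, -0. ,  0.7])}
0.2 False {'t': 7.37, 'tip': array([0.0151, 0.0552, 0.1221]), 'F': array([0.3, 0.6, 0.2])}
0.32 False {'t': 7.66, 'tip': array([0.0148, 0.0663, 0.1186]), 'F': array([-0.2, -0.3, -1.4])}
0.45 False {'t': 7.95, 'tip': array([0.0148, 0.0771, 0.1144]), 'F': array([-0.7, -0.1,  0.3])}
0.57 False {'t': 8.24, 'tip': array([0.0147, 0.0874, 0.109 ]), 'F': array([ 0.4,  0.4, -0. ])}
0.69 False {'t': 8.53, 'tip': array([0.0147, 0.0969, 0.1022]), 'F': array([ 0.2, -0.2,  0.1])}
0.81 False {'t': 8.82, 'tip': array([0.0146, 0.1055, 0.0944]), 'F': array([-0.2,  0.5, -0.4])}
0.94 False {'t': 9.12, 'tip': array([0.0146, 0.1131, 0.0855]), 'F': array([ 1.3, -0. , -0.1])}
1.06 False {'t': 9.41, 'tip': array([0.0145, 0.1196, 0.0758]), 'F': array([ 0.5, -1.1,  0.4])}
1.18 False {'t': 9.7, 'tip': array([0.0145, 0.1249, 0.0654]), 'F': array([0.1, 0.3, 0.2])}
1.3 False {'t': 9.99, 'tip': array([0.0145, 0.1288, 0.0544]), 'F': array([0.5, 0.6, 0.7])}
1.43 False {'t': 10.28, 'tip': array([0.0145, 0.1314, 0.043 ]), 'F': array([-0.5,  0.2,  0.3])}
1.55 False {'t': 10.57, 'tip': array([0.0144, 0.1326, 0.0314]), 'F': array([ 0.3, -0.5, -0.4])}
```

```bash
python3 - <<'E'
from g import *
from station import imaging
import cv2
print(manip.line_to(tcp(.015,.1326,.016),feed=.03,contact_N=9),tip())
manip.dwell(.2); print(tip())
manip.line_to(tcp(.015,.135,.07),feed=.12)
im=imaging.camera("scene"); cv2.imwrite("pics/s1.png",cv2.resize(im[100:300,80:380,::-1],(750,500),interpolation=cv2.INTER_CUBIC)); print(tip())
E
```

```text
True {'t': 10.93, 'tip': array([0.0156, 0.1332, 0.0266]), 'F': array([-1.6, -0.3,  5.7])}
{'t': 11.13, 'tip': array([0.0156, 0.1333, 0.0266]), 'F': array([-2.1, -1.3,  4.5])}
{'t': 11.71, 'tip': array([0.0145, 0.1346, 0.0692]), 'F': array([-0.7, -0.1, -0.2])}
```

View pics/s1.png

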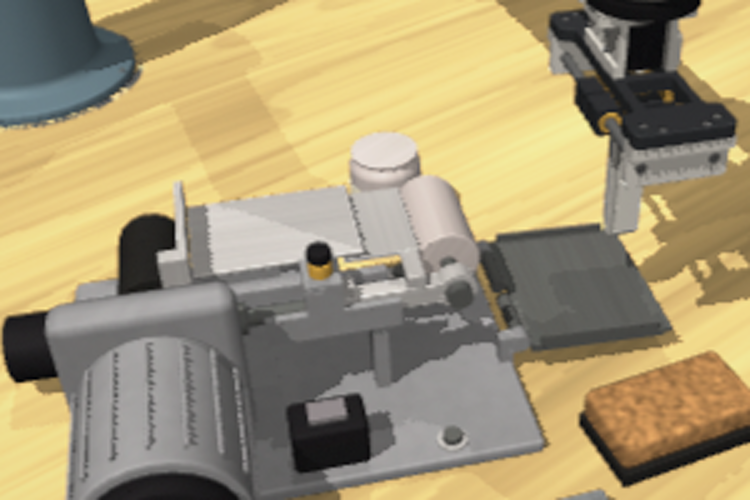

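The guard lies level at (590,285), with the roller still out at (440,220); the fingertip stopped at z 26.6 mm, which matches 1.62 rad. Next is the roller.

```bash
python3 - <<'E'
from g import *
from station import imaging
import cv2
z=.070; x=.005
manip.line_to(tcp(x,.055,z),feed=.15)
hit=manip.line_to(tcp(x,.020,z),feed=.04,contact_N=5); p=tip(); print(hit,p)
if hit:
    y0=p["tip"][1]
    for d in (.010,.020,.026,.032):
        manip.line_to(tcp(x,y0-d,z),feed=.06); print(d,tip())
    manip.dwell(.3); print(tip())
    for d in (.028,.025,.0215,.018):
        manip.line_to(tcp(x,y0-d,z),feed=.05); manip.dwell(.15); print(d,tip())
    manip.line_to(tcp(x,.09,z+.01),feed=.15)
    manip.line_to(tcp(x,.15,.2),feed=.2)
    print(tip())
    for c in("scene","top"):
        im=imaging.camera(c)[:,:,::-1]; im=im[100:300,80:380] if c=="scene" else im[110:310,150:450]
        cv2.imwrite(f"pics/{c}2.png",cv2.resize(im,(750,500),interpolation=cv2.INTER_CUBIC))
E
```

```text
True {'t': 13.02, 'tip': array([0.005, 0.032, 0.07 ]), 'F': array([ 0.4,  6.8, -0.5])}
0.01 {'t': 13.32, 'tip': array([0.005 , 0.0237, 0.07  ]), 'F': array([ 0.9,  8.1, -3.2])}
0.02 {'t': 13.64, 'tip': array([0.005 , 0.0141, 0.07  ]), 'F': array([ 0.6, 10.5, -4.5])}
0.026 {'t': 13.89, 'tip': array([0.005 , 0.0085, 0.0701]), 'F': array([ 0.5, 11.1, -4.3])}
0.032 {'t': 14.14, 'tip': array([0.005 , 0.0029, 0.0701]), 'F': array([ 1.3, 13.8, -4.8])}
{'t': 14.44, 'tip': array([0.005 , 0.0031, 0.0701]), 'F': array([ 1.6, 13. , -5.4])}
0.028 {'t': 14.84, 'tip': array([0.005 , 0.0073, 0.0701]), 'F': array([ 1. , 13.6, -5. ])}
0.025 {'t': 15.24, 'tip': array([0.005 , 0.0088, 0.0701]), 'F': array([ 1. ,  9.2, -2.6])}
0.0215 {'t': 15.64, 'tip': array([0.005 , 0.0101, 0.0699]), 'F': array([0.5, 0.1, 1.1])}
0.018 {'t': 16.04, 'tip': array([0.005, 0.014, 0.07 ]), 'F': array([-0.2,  0.7,  0.7])}
{'t': 17.52, 'tip': array([0.0045, 0.149 , 0.1983]), 'F': array([-0.4,  0.1, -1.2])}
```

View pics/scene2.png

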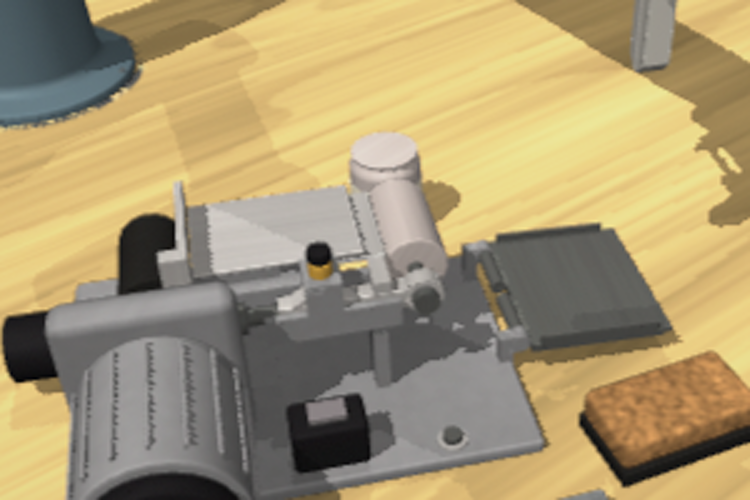

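View pics/top2.png

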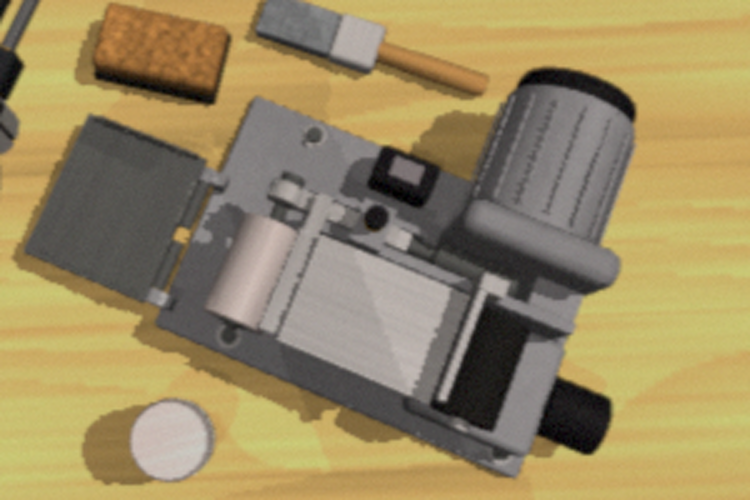

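The roller now rests pushed in (scene (410,235), top (248,270)). The knob is down at (318,255), the guard is level, and the gripper is clear. The push force fell to zero at about 23 mm, so the roller is latched.

```bash
python3 -c "
from station import workorder; print(workorder.hand_in())"
```

```text
the job is handed in; nothing more can be done
None
```

The guard is fully down and the roller is latched about 23 mm in with the catch pin down; the block, can and brush look undisturbed, and the job was handed in at about 17.5 s (no verdict was returned).

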